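Hang the jar-holder arm on the slotted upright and load the jar

ROBOT

A 6-joint arm with a two-finger parallel gripper is mounted at the origin on a cart in front of the work surface, level with it; the furniture and walls round the work are solid. World frame = base frame: x ahead of the robot, y to its left, z up, the work surface at z = 0. Lengths are in mm, angles in degrees, forces in N, time in s.
With the tool pointing down it reaches from about 350 to 850 mm from the base axis. Payload 8.1 kg.
Tool frame: the origin (TCP) lies midway between the tips of the shut fingers; the grasp point (between the pads) lies 19 mm behind it; z points along the fingers, y is the line along which they close (so a half turn about z gives the same grasp; the last joint's range is limited). The gripper opens to 85 mm and grips with 20 to 120 N. Pads are 22 mm wide; open, the fingers measure 114 mm over their backs; the gripper's body (76 mm by 85 mm) begins 54 mm behind the grasp point. The pads swing forward as they close: fully open they stand 13 mm farther back than shut.
Start: joints at [-4.893, 7.471, 85.268, -0, 87.261, -4.893], TCP at [600.004, 0.022, 231.292] pointing down, gripper open.
Joint ranges: [-169.43, 169.43], [-51.17, 129.36], [1.28, 143.12], [-76.62, 256.62], [0, 156.53], [-152.29, 152.29]. Speed limits (degrees/s): [136.94, 136.94, 159.86, 180, 180, 180].

INTERFACE

Orientations are given as [roll, pitch, yaw] about the fixed x, y, z axes, in that order (R = Rz(yaw) Ry(pitch) Rx(roll)).
In Python, from bench import r gives the robot as it stands.
- The arm moves only by the tool apply_moves, never from a script. Its argument "steps" is a list of rows, each a list of 7 numbers: the opening, from -1 (shut) to 1 (fully open), then the shift along the tool's x, y, z in mm, then the turn, a rotation vector about the tool's x, y, z in units of 5 degrees (1.0 is 5 degrees). A call has exactly 8 rows; each row shifts and turns the commanded pose from where the row before left it, along the tool's axes as they then stand; what a row does not reach is not made up. A row lasts 1/10 s, in which the tool goes at most 50 mm and 8.59 degrees, less where a joint would pass 70% of its speed; a pose out of reach is approached as far as the arm can. A call is refused whole if a number of a shift passes 50 or a number of a turn 1, either way. A call with a gripper value outside its range is refused whole. The fingers move at their own pace and stop on an object; "squeeze" is the grip in N (left out, the last holds). Time passes only in rows, so rows that do not move let the fingers close, or fill a call up. It gives the time, the measured TCP pose, the force, the opening and the grip force at its end, in the units of the state.
- r.sense(): the state, without advancing time (a new reading comes with each control period).
- r.snapshot(name): name is "scene" or "side" or "wrist"; returns a dict with "color" (384x512x3 uint8, blue, green, red), "depth" (384x512 float32, mm along the optical axis (not along the pixel's ray), 0 where there is no reading), "mtx" (3x3 intrinsics, pixels), "dist" ([k1, k2, p1, p2, k3] as OpenCV has them; the pictures are not rectified), "T" (4x4, takes a point from camera to world coordinates); the wrist camera has in their place "hand_eye" (4x4, takes a point from camera to tool coordinates, whose origin is the TCP and whose axes are the flange's). Camera axes: x right, y down, z forward; pixel columns grow to the right and rows downward; lengths in mm; the calibration is good to about 2 mm. A picture is of the moment at which its call begins: read the wrist's pose just before it.
- r.hand_in(): hands the job in; it is judged then, once.
The state is a dict: "time": time; "joint_pos": joint angles; "qd": joint speeds; "joint_efforts": joint torques, N m; "tool_pos": TCP position; "tcp_rot": TCP orientation; "ft_force": force on the tool from outside, world axes, zero at the start; "wrist_torque": the same for the moment, N m; "finger_gap": finger opening in mm; "grip_force": force on a finger pad.
Only numpy, scipy, OpenCV 4.12 (cv2) and the standard library are available. Lean on these libraries where they do the work, as an engineer would, in place of code of your own. Each camera call takes 0.05 s, during which the arm holds its last target. There are 200 camera calls.

TASK

Hook the two claws of the blue holder arm into the top two slots of the grey slotted upright and press the arm down until it is fully home and the upright's brass spring catch snaps out through the window in the arm's back plate. Then gently stand the blue-capped jar upright in the arm's cup and let go. Leave the label roll, the pens and the screwdriver where they are.

Things in the scene. Friction and masses are not known exactly. Their poses are not given: they have to be found in the camera images.
- stand: Fixed bench stand: dark base plate 150 (x) x 130 x 11 mm carrying a light grey sheet-steel upright, 60 mm wide, 36 mm deep (x = 0 to 36 mm), top at z = 200 mm. Origin on the table below the middle of the upright's front face; x points from the front face into the upright (arm comes from -x, moving along +x), z up. Place varies, yaw within 0.25 rad.
- slots (a point): Middle of the lower edge of the lower of the two slots to use, on the stand's front face at z = 120 mm; axes as the stand's. The face is a 4 mm wall, hollow behind, with one column of four slots on the centre line, each 14 mm wide, 28 mm tall, lower edges at z = 28, 74, 120, 166 mm; the arm goes in the top two (120-148 and 166-194).
- catch (a joint): Spring catch: 8 mm brass pin, sticking 6.5 mm out of the upright's face beside the slots (stand y = 17, z = 157 mm). Value in m: 0 = out, 0.0065 = pushed in flush by the back plate. Its spring (4 N out, 8 N flush) pushes the arm out again, so keep hold until it is pressed home, which takes a few N (up to 10); then the pin springs out to 0 through the plate's window.
- seat (a point): Point of the stand at x = 0, y = 0, z = 100 mm in its frame, axes as the stand's: here the arm's point plate_foot lies when the arm hangs in the top two slots, fully home.
- holder_arm: Loose blue steel arm, 186 mm long, 0.26 kg, standing level on its flat underside, as it will hang. Origin on the underside below the grip zone; x towards the claws, z up. Channel of two upright cheeks, 36 mm wide outside (y), 44 mm tall from x = -15 to 55 mm: grip there across y from above, tips 15 mm or more up. Back plate x = 55 to 60 mm, 80 mm tall, 56 mm wide. Place may swap with the jar's.
- plate_foot (a point): Point of the arm at x = 60 mm, y = 0, z = 0 in its frame (underside, rear face of the back plate); axes as the arm's. The back plate's window for the catch: y = 9 to 25 mm, z = 51 to 66 mm. Claws enter with this point 110 to 120 mm above the table (best 115), arm along the stand; push in until the plate meets the upright, then press down to 100 mm (home).
- claws (a point): Tip of the lower claw's hook: x = 76 mm, y = 0, z = 10 mm in the arm's frame. Two steel claws 7 mm thick (y) stand behind the plate, the upper 46 mm above the lower. Each is a tongue 8 mm tall (undersides z = 20 and 66 mm) with an end hook (x = 66 to 76 mm) reaching 10 mm below it (z = 10 and 56 mm). Home, the tongues rest on the slots' lower edges.
- cup (a point): Centre of the cup's floor: x = -72 mm, y = 0, z = 4 mm in the arm's frame, axes as the arm's. Round cup, 67 mm inside and 77 mm outside diameter, its rim 22 mm above this point.
- jar: Loose white plastic jar with a blue screw cap (fixed on), 0.16 kg: body 56 mm in diameter up to 54 mm, cap 59 mm in diameter from 54 mm to the top at 70 mm. Origin: centre of its underside, z up. Grip it round the cap or just below, fingertips at least 27 mm above its underside to clear the cup's rim. Place may swap with the arm's.
- label_roll: Bystander: cream label roll, 59 mm in diameter, 25 mm tall, on the table behind the stand; origin at the centre of its underside.
- marker_black: Bystander: black felt pen, 13 x 135 x 13 mm, lying on the table in front; origin at the middle of its underside.
- marker_blue: Bystander: blue felt pen, 14 x 140 x 14 mm, lying on the table in front; origin at the middle of its underside.
- screwdriver: Bystander: yellow-handled screwdriver, 190 mm long, lying on the table at the left; origin at the middle of its underside.
- filter_press: Obstacle, part of the place and fixed: green hand-lever press at the left, behind the work; base about 170 x 100 mm, column and lever up to 302 mm above the table, the lever's black knob reaching 120 mm in front (-x) of the origin at 270 to 302 mm height. Origin: on the table in its base. Carry things across well in front of it or above it.

How it is judged (in metres and radians):
On the way, in this order (a step that is already met when the one before it is completed fails the run):
1. the claws have entered the top two slots and the back plate has pushed the catch in (value of joint catch above 0.004 m and x of plate_foot in the frame of seat above -0.005 m and z of plate_foot in the frame of seat above 0.005 m), for 0.05 s.
2. the arm is pressed home and the catch has snapped out through its window, before the jar is loaded (value of joint catch below 0.0025 m and distance between plate_foot and seat below 0.006 m and horizontal distance between jar and cup above 0.05 m), for 0.2 s.
At the end, for the whole second after the job is handed in: Arm in the top two slots: plate_foot within 6 mm of seat, aligned within 0.12 rad, level within 0.1 rad, catch out (under 2.5 mm); jar within 10 mm of the cup's centre, underside within 6 mm of its floor, upright within 0.15 rad; both at rest (value of joint catch below 0.0025 m and distance between plate_foot and seat below 0.006 m and angle between the x axis of holder_arm and the x axis of stand, either way round below 0.12 rad and angle between holder_arm's own z axis and vertical below 0.1 rad and horizontal distance between jar and cup below 0.01 m and z of jar in the frame of cup between -0.004 and 0.006 m and angle between jar's own z axis and vertical below 0.15 rad and linear speed of each of jar, holder_arm below 0.02 m/s); the robot touches nothing.
It fails at once if the jar is dropped or slammed into the arm (over 40 N between them) (contact force between jar and holder_arm above 40 N).
It fails at once if the jar is tipped by more than 0.7 rad (angle between jar's own z axis and vertical above 0.7 rad).
It fails at once if a bystander is moved by more than 30 mm (distance of any of label_roll, marker_black, marker_blue, screwdriver from where it was at the start of the episode above 0.03 m).
It also fails if it takes over 72 s, if anything falls off the work surface, if the arm or the gripper's body presses on something with over 40 N, if the wrist force passes 120 N, or if a joint passes its speed limit or range.

## Working session

There is one attempt and no reset: what is moved stays moved. The work goes in short steps, Python scripts to look and compute and a tool call to move; the robot and the scene stay as the last step left them, time stands still between calls to the robot, and variables do not carry over. Pictures are saved under pics/ and viewed, at most 10 in all, crops included, and the job is handed in when it is done.

Besides the shell and the picture viewer there is one more tool, called after "Emit:" as name(argument=value, ...), one argument or row to a line, values as JSON. apply_moves: Moves the arm, as the interface text tells. Its arguments: {"type":"object","properties":{"steps":{"type":"array"},"squeeze":{"type":"number"}},"required":["steps"]}

```bash
ls; mkdir -p pics
python3 - <<'E'
from bench import r
import cv2,numpy as np,pickle
s=r.sense();print(s)
d={}
for n in("scene","side"):
    d[n]=r.snapshot(n);cv2.imwrite(f"pics/{n}.png",cv2.resize(d[n]["color"],None,fx=1.5,fy=1.5))
    print(n,d[n]["mtx"],d[n]["dist"],d[n]["T"])
pickle.dump(d,open("d.pkl","wb"))
E
```

```text
pics
{'time': 0.0, 'joint_pos': array([-4.89052204e+00,  7.51583119e+00,  8.53305676e+01,  3.65324920e-04,
        8.72589373e+01, -4.89505527e+00]), 'qd': array([ 0.00866398,  0.01019989, -0.05343097,  0.00297123, -0.00182532,
        0.13608555]), 'joint_efforts': array([-1.90700346e-03, -5.69404185e+01, -5.00557995e+01, -2.19391650e-04,
        1.44415747e-02,  7.24149572e-05]), 'tool_pos': array([5.99456638e+02, 9.77389524e-02, 2.30224520e+02]), 'tcp_rot': array([-1.79895079e+02, -9.35196722e-03,  9.00045069e+01]), 'ft_force': array([0.24644777, 0.00504311, 0.02828222]), 'wrist_torque': array([-0.02699901, -0.01368477,  0.00334919]), 'grip_force': 0.0, 'finger_gap': 85.30296244612511}
scene [[460.91689125   0.         252.51433928]
 [  0.         460.91689125 187.22904301]
 [  0.           0.           1.        ]] [-0.0552  0.      0.      0.      0.    ] [[-8.12528818e-01 -4.22721889e-01  4.01376538e-01  7.84295043e+01]
 [-5.82841551e-01  5.77778591e-01 -5.71373456e-01  7.54216473e+02]
 [ 9.62529632e-03 -6.98196322e-01 -7.15841637e-01  1.01065548e+03]
 [ 0.00000000e+00  0.00000000e+00  0.00000000e+00  1.00000000e+00]]
side [[370.67135947   0.         260.86133357]
 [  0.         370.67135947 185.6100416 ]
 [  0.           0.           1.        ]] [-0.10561255  0.          0.          0.          0.        ] [[ 8.18441279e-01 -3.36566312e-01  4.65700537e-01 -1.71785932e+01]
 [-5.74164368e-01 -5.10243793e-01  6.40301921e-01 -7.96909102e+02]
 [ 2.21167520e-02 -7.91438178e-01 -6.10848966e-01  9.13735304e+02]
 [ 0.00000000e+00  0.00000000e+00  0.00000000e+00  1.00000000e+00]]
```

View pics/scene.png

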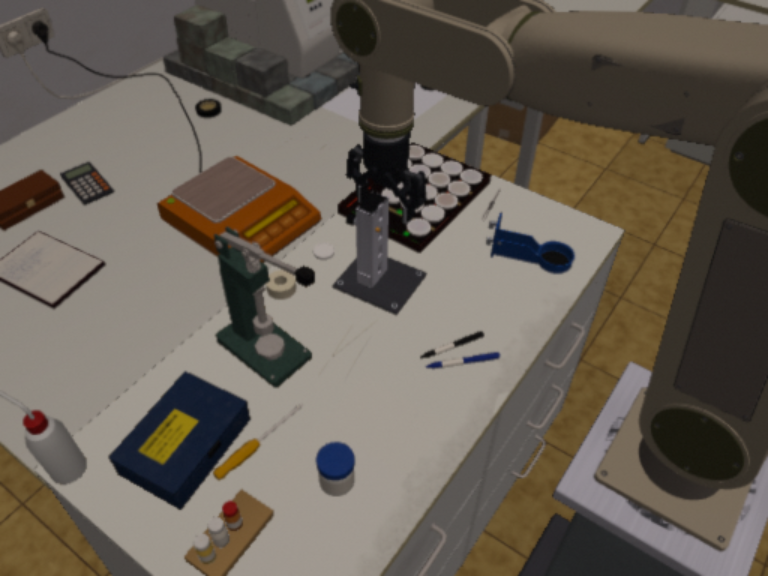

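View pics/side.png

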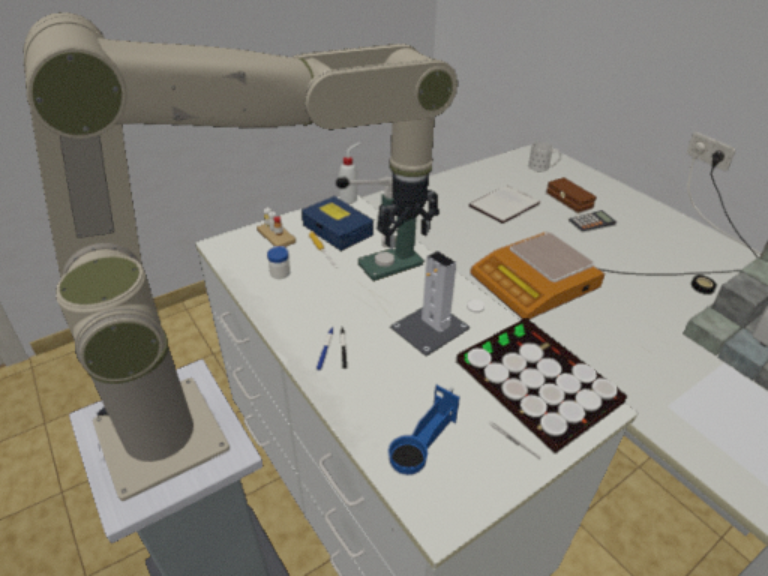

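The scene picture shows the stand's upright at about (372,240), the arm at (530,248) with its cup at (556,256), and the jar at (337,467). The side picture shows the slotted face at (436,290), the arm at (430,430) and the jar at (279,262). Next I'll measure them from the depth images.

```bash
cat > h.py <<'E'
import numpy as np,cv2
def cloud(s,T):
    h,w=s["depth"].shape
    u,v=np.meshgrid(np.arange(w),np.arange(h))
    p=cv2.undistortPoints(np.stack([u,v],-1).reshape(-1,1,2).astype(np.float32),s["mtx"],s["dist"]).reshape(h,w,2)
    P=np.dstack([p,np.ones((h,w))])*s["depth"][...,None]
    return P@T[:3,:3].T+T[:3,3]
def hsv(s): return cv2.cvtColor(s["color"],cv2.COLOR_BGR2HSV)
E
python3 - <<'E'
import pickle,numpy as np,cv2
from h import *
np.set_printoptions(precision=1,suppress=True)
d=pickle.load(open("d.pkl","rb"))
box={"scene":dict(arm=(480,210,590,280),jar=(310,435,365,500),stand=(325,180,430,315)),
"side":dict(arm=(380,375,470,480),jar=(260,240,300,285),stand=(385,245,475,355))}
for n in d:
    s=d[n];C=cloud(s,s["T"]);H=hsv(s)
    for k,b in box[n].items():
        x0,y0,x1,y1=[int(v/1.5) for v in b]
        c=C[y0:y1,x0:x1].reshape(-1,3);hh=H[y0:y1,x0:x1].reshape(-1,3)
        ok=c[:,2]>-50
        if k!="stand":
            m=(hh[:,0]>100)&(hh[:,0]<130)&(hh[:,1]>120)&ok
            q=c[m];print(n,k,len(q),q.min(0),q.max(0),np.median(q,0))
            if k=="jar": t=q[abs(q[:,2]-70)<5];print(" cap top",t.mean(0),(t.max(0)+t.min(0))/2,np.ptp(t,0))
            if k=="arm":
                for lo,hi in((18,32),(36,52),(60,90)):
                    t=q[(q[:,2]>lo)&(q[:,2]<hi)]
                    if len(t): print(" ",lo,len(t),t.mean(0),t.min(0),t.max(0))
        else:
            t=c[(c[:,2]>192)&(c[:,2]<206)&(hh[:,1]<60)]
            print(n,"top",len(t),t.mean(0),t.min(0),t.max(0),cv2.minAreaRect(t[:,:2].astype(np.float32)))
            f=c[(c[:,2]>30)&(c[:,2]<185)&(hh[:,1]<60)]
            print(" sides",len(f),f.min(0),f.max(0),cv2.minAreaRect(f[:,:2].astype(np.float32)))
            bm=c[(c[:,2]>6)&(c[:,2]<16)]
            print(" base",len(bm),cv2.minAreaRect(bm[:,:2].astype(np.float32)))
    t=C.reshape(-1,3);t=t[(abs(t[:,2])<10)&(abs(t[:,0]-600)<100)];print(n,"table z",np.median(t[:,2]))
E
```

```text
scene arm 766 [  78.4 -357.     1.4] [ 510.9  754.2 1010.7] [ 434.5 -289.6   22.7]
  18 303 [ 428.3 -298.7   24.2] [ 344.8 -355.2   18.1] [ 503.8 -247.7   31.9]
  36 104 [ 465.8 -283.1   41.3] [ 427. -313.   36.] [ 503.7 -252.1   50.2]
  60 18 [ 498.3 -265.3   76. ] [ 492.5 -297.2   62.1] [ 510.9 -249.    85.2]
scene jar 480 [ 78.4 323.8  58.8] [ 468.3  754.2 1010.7] [437.  353.9  71.1]
 cap top [438.2 352.4  71.1] [439.5 352.   69.9] [57.7 56.4  9.9]
scene top 214 [657.5 -44.9 199.4] [638.9 -79.3 192.5] [681.4 -14.3 205. ] ((660.5868530273438, -46.820613861083984), (39.13615417480469, 63.709075927734375), 6.3651957511901855)
 sides 1115 [ 629.3 -357.3   30. ] [786.8 -12.2 185. ] ((689.4291381835938, -183.60699462890625), (128.3511962890625, 351.6170349121094), 19.554834365844727)
 base 1316 ((718.5110473632812, -145.5098876953125), (220.62557983398438, 422.2320251464844), 32.79047393798828)
scene table z 0.03527983920741917
side arm 819 [ -17.2 -796.9   -2.4] [ 511.1 -253.8  913.7] [ 449.6 -290.9   19.1]
  18 209 [ 430.  -302.    23.8] [ 341.1 -354.4   18.1] [ 511.1 -263.1   31.6]
  36 102 [ 485.7 -287.    42.8] [ 431.6 -317.2   36. ] [ 510.1 -253.8   52. ]
  60 66 [ 503.1 -282.4   71.7] [ 494.  -303.5   60.5] [ 510.2 -254.5   82.5]
side jar 103 [412.  316.6  56.8] [463.7 372.7  75.9] [436.5 338.7  69.1]
 cap top [438.  341.9  69.6] [437.9 344.6  69.6] [51.6 56.1  8.8]
side top 141 [657.6 -51.1 198.7] [638.1 -81.3 192.4] [681.6 -17.5 203.4] ((659.8287963867188, -49.27073287963867), (37.560462951660156, 62.71538162231445), 7.329946994781494)
 sides 741 [ 637.  -191.2   30. ] [780.9 231.7 184.8] ((674.7349853515625, 26.117111206054688), (430.588134765625, 96.64945220947266), 72.14962768554688)
 base 899 ((696.7500610351562, 38.646087646484375), (398.4891052246094, 246.7621307373047), 49.91587829589844)
side table z -0.8482810461500776
```

Emit:
apply_moves(
  steps=[
    [1,-36,-19,-5,0,0,0],
    [1,-36,-19,-5,0,0,0],
    [1,-36,-19,-5,0,0,0],
    [1,-36,-19,-5,0,0,0],
    [1,-36,-19,-5,0,0,0],
    [1,-36,-19,-5,0,0,0],
    [1,-36,-19,-5,0,0,0],
    [1,-36,-19,-5,0,0,0],
  ],
)

```text
time: 0.9
tool_pos: [446.8, -289.1, 271.1]
tcp_rot: [-180.0, -0.0, 90.0]
ft_force: [0.5, -2.1, -0.4]
finger_gap: 85.2
grip_force: 0.0
```

Emit:
apply_moves(
  steps=[
    [1,0,0,0,0,0,1],
    [1,0,0,0,0,0,1],
    [1,0,0,0,0,0,1],
    [1,0,0,0,0,0,1],
    [1,0,0,0,0,0,1],
    [1,0,0,0,0,0,1],
    [1,0,0,0,0,0,1],
    [1,0,0,0,0,0,1],
  ],
)

```text
time: 1.7
tool_pos: [447.8, -287.8, 270.8]
tcp_rot: [-179.9, 0.0, 49.8]
ft_force: [-1.1, 0.2, -0.5]
finger_gap: 85.7
grip_force: 0.0
```

Emit:
apply_moves(
  steps=[
    [1,0,0,0,0,0,1],
    [1,0,0,0,0,0,1],
    [1,0,0,0,0,0,1],
    [1,0,0,0,0,0,1],
    [1,0,0,0,0,0,1],
    [1,0,0,0,0,0,1],
    [1,0,0,0,0,0,0],
    [1,0,0,0,0,0,0],
  ],
)

```text
time: 2.5
tool_pos: [447.9, -287.8, 270.9]
tcp_rot: [-180.0, 0.0, 20.1]
ft_force: [0.2, -0.1, -0.6]
finger_gap: 85.2
grip_force: 0.0
```

Run:
```python
from bench import r
import cv2,numpy as np,pickle
s=r.sense();print(s["time"],s["tool_pos"],s["tcp_rot"],s["joint_pos"])
w=r.snapshot("wrist");pickle.dump((s,w),open("w1.pkl","wb"))
print(w["hand_eye"]);cv2.imwrite("pics/w1.png",cv2.resize(w["color"],None,fx=1.5,fy=1.5))
```

```text
2.5 [ 447.86248735 -287.82798024  270.94189708] [-1.79966052e+02  2.00471367e-02  2.01497963e+01] [-3.82469495e+01 -3.78243322e+00  9.26503401e+01  7.15840667e-04
  9.11715117e+01  3.16032745e+01]
[[ 2.10021383e-04 -9.48225494e-01 -3.17597808e-01  8.25239241e+01]
 [ 9.99999713e-01 -3.22444147e-05  7.57550248e-04  4.79502720e-01]
 [-7.28569213e-04 -3.17597876e-01  9.48225215e-01 -1.42859175e+02]
 [ 0.00000000e+00  0.00000000e+00  0.00000000e+00  1.00000000e+00]]
```

View pics/w1.png

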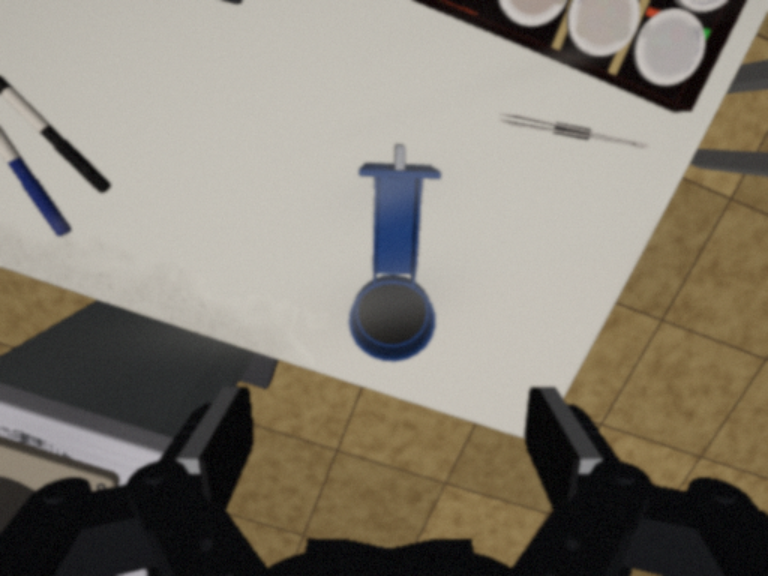

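Wrist view: the arm is almost in line with the tool. The plate is at (400,171), the claw at (400,150) and the cup at (392,318). I'll fit the pose from this cloud.

```bash
cat >> h.py <<'E'
from scipy.spatial.transform import Rotation as Rn
def wT(s,w):
    T=np.eye(4);T[:3,:3]=Rn.from_euler("xyz",s["tcp_rot"],degrees=True).as_matrix();T[:3,3]=s["tool_pos"]
    return T@w["hand_eye"]
E
cat > fit.py <<'E'
from h import *
import sys,pickle
from scipy.optimize import least_squares
np.set_printoptions(precision=2,suppress=True)
def rp(c): return cv2.minAreaRect(c[:,:2].astype(np.float32))
E
python3 - <<'E'
from fit import *
s,w=pickle.load(open("w1.pkl","rb"))
C=cloud(w,wT(s,w));H=hsv(w)
m=(H[...,0]>100)&(H[...,0]<130)&(H[...,1]>120)&(C[...,2]>3)&(C[...,2]<100)
m[:95]=0 if 0 else m[:95]
m[:,:200]=0
q=C[m];print(len(q),np.percentile(q[:,2],[5,25,50,75,95]))
for lo,hi in((72,88),(40,48),(22,30)):
    t=q[(q[:,2]>lo)&(q[:,2]<hi)];print(lo,len(t),t.mean(0),rp(t))
# z map down center column & across
for v in (130,150,170): print(v,[ (u,*np.round(C[v,u],0)) for u in range(244,286,3)])
z=C[...,2]
# cup rim: points with z 22..30 farther back
t=q[(q[:,2]>22)&(q[:,2]<30)&(q[:,0]<415)]
f=least_squares(lambda p:np.hypot(t[:,0]-p[0],t[:,1]-p[1])-p[2],[380,-320,36],loss="soft_l1");print("cup",f.x,len(t))
E
```

```text
1232 [ 3.13  3.6   4.48 20.59 42.97]
72 0 [nan nan nan] ((0.0, 0.0), (0.0, 0.0), 0.0)
40 73 [ 454.29 -286.75   43.89] ((456.4797058105469, -291.2123107910156), (43.046993255615234, 32.578678131103516), 19.74657440185547)
22 181 [ 364.18 -325.55   24.51] ((412.87982177734375, -316.7108154296875), (134.54800415039062, 60.893802642822266), 6.614907741546631)
130 [(244, np.float64(473.0), np.float64(-259.0), np.float64(-1.0)), (247, np.float64(474.0), np.float64(-262.0), np.float64(1.0)), (250, np.float64(481.0), np.float64(-265.0), np.float64(43.0)), (253, np.float64(477.0), np.float64(-269.0), np.float64(3.0)), (256, np.float64(478.0), np.float64(-273.0), np.float64(3.0)), (259, np.float64(480.0), np.float64(-277.0), np.float64(4.0)), (262, np.float64(481.0), np.float64(-280.0), np.float64(4.0)), (265, np.float64(482.0), np.float64(-284.0), np.float64(4.0)), (268, np.float64(484.0), np.float64(-287.0), np.float64(2.0)), (271, np.float64(485.0), np.float64(-291.0), np.float64(3.0)), (274, np.float64(486.0), np.float64(-294.0), np.float64(3.0)), (277, np.float64(489.0), np.float64(-297.0
[... 1335 characters left out ...]
(-291.0), np.float64(3.0)), (259, np.float64(431.0), np.float64(-295.0), np.float64(2.0)), (262, np.float64(432.0), np.float64(-298.0), np.float64(4.0)), (265, np.float64(434.0), np.float64(-302.0), np.float64(4.0)), (268, np.float64(435.0), np.float64(-306.0), np.float64(4.0)), (271, np.float64(436.0), np.float64(-309.0), np.float64(3.0)), (274, np.float64(437.0), np.float64(-313.0), np.float64(3.0)), (277, np.float64(448.0), np.float64(-311.0), np.float64(45.0)), (280, np.float64(440.0), np.float64(-321.0), np.float64(0.0)), (283, np.float64(441.0), np.float64(-325.0), np.float64(0.0))]
cup [ 381.41 -315.79   34.61] 166<stdin>:9: RuntimeWarning: Mean of empty slice.
  ret = um.true_divide(
```

Run:
```python
import pickle,cv2
s,w=pickle.load(open("w1.pkl","rb"))
cv2.imwrite("pics/w1c.png",cv2.resize(w["color"][90:245,220:305],None,fx=3.8,fy=3.8,interpolation=cv2.INTER_CUBIC))
```

```text
(no output)
```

View pics/w1c.png

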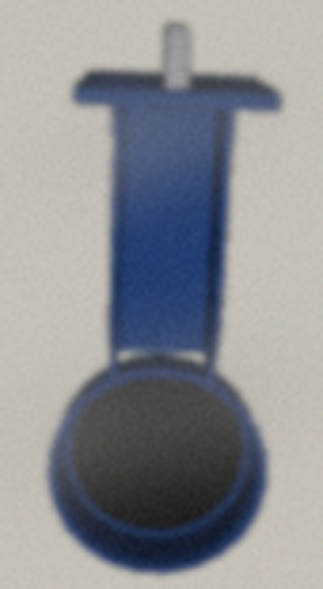

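The crop shows the plate-top corners at about (74,101) and (281,108). The cup's rim outline spans columns 50 to 268 and reaches row 572, and the cheek edges are at 112/236 (row 150) and 110/217 (row 335).

Run:
```python
from fit import *
s,w=pickle.load(open("w1.pkl","rb"))
T=np.linalg.inv(wT(s,w))
def proj(P): return cv2.projectPoints(np.asarray(P,float)@T[:3,:3].T+T[:3,3],np.zeros(3),np.zeros(3),w["mtx"],w["dist"])[0].reshape(-1,2)
crop=lambda p:(p-[220,90])*3.8+1.4
a=np.linspace(0,2*np.pi,90)
rim=np.c_[-72+38.5*np.cos(a),38.5*np.sin(a),0*a+26]
X=np.linspace(-15,55,40)
def res(p,full=False):
    R=Rn.from_euler("z",p[2],degrees=True).as_matrix();W=lambda Q:crop(proj(np.asarray(Q)@R.T+[p[0],p[1],0]))
    c=W([[55,28,80],[55,-28,80]]);r=W(rim)
    L=W(np.c_[X,X*0+18,X*0+44]);G=W(np.c_[X,X*0-18,X*0+44])
    f=lambda l,v:np.interp(v,l[::-1,1],l[::-1,0])
    m=np.array([*c.ravel(),r[:,0].min(),r[:,0].max(),r[:,1].max(),f(L,150),f(L,335),f(G,150),f(G,335)])
    return m-[74,101,281,108,50,268,572,112,110,236,217]
f=least_squares(res,[450,-292,19],loss="soft_l1",f_scale=3);print(f.x);print(f.fun if 0 else res(f.x))
```

```text
[ 450.83 -293.17   18.08]
[-0.61 -0.51  1.08  0.34 -3.98  2.68  0.62  0.9  -1.65 -3.11  5.98]
```

Emit:
apply_moves(
  steps=[
    [1,11,6.4,0,0,0,0.41],
    [1,0,0,35,0,0,0],
    [1,0,0,35,0,0,0],
    [1,0,0,35,0,0,0],
    [1,0,0,35,0,0,0],
    [1,0,0,35,0,0,0],
    [1,0,0,20,0,0,0],
    [1,0,0,0,0,0,0],
  ],
)

```text
time: 3.35
tool_pos: [458.0, -288.3, 72.3]
tcp_rot: [-179.7, 0.2, 18.0]
ft_force: [-0.1, -0.7, 0.1]
finger_gap: 85.6
grip_force: 0.0
```

Run:
```python
from bench import r
import cv2,pickle
s=r.sense();w=r.snapshot("wrist");pickle.dump((s,w),open("w2.pkl","wb"))
print(s["tool_pos"],s["tcp_rot"])
cv2.imwrite("pics/w2.png",w["color"])
```

```text
[ 457.99853345 -288.29242385   72.30364705] [-179.65945964    0.23395149   18.04140322]
```

View pics/w2.png

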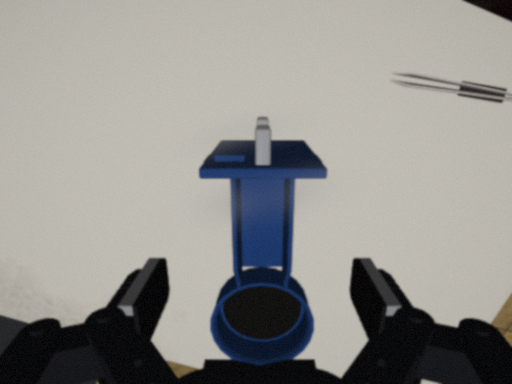

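Wrist view at a TCP height of 72 mm: the arm's centre line is at column 263, vertical and centred between the fingers at columns 152 and 365. I'll go down and grip.

Emit:
apply_moves(
  steps=[
    [1,1,0,20,0,0,0],
    [1,0,0,20,0,0,0],
    [1,0,0,10,0,0,0],
    [1,0,0,5,0,0,0],
    [1,0,0,0,0,0,0],
    [1,0,0,0,0,0,0],
    [1,0,0,0,0,0,0],
    [1,0,0,0,0,0,0],
  ],
)

```text
time: 4.2
tool_pos: [462.0, -290.3, 22.2]
tcp_rot: [179.9, -0.0, 18.0]
ft_force: [-0.4, -0.2, 0.2]
finger_gap: 85.8
grip_force: 0.0
```

Emit:
apply_moves(
  steps=[
    [1,0,0,6,0,0,0],
    [1,0,0,0,0,0,0],
    [-1,0,0,0,0,0,0],
    [-1,0,0,0,0,0,0],
    [-1,0,0,0,0,0,0],
    [-1,0,0,0,0,0,0],
    [-1,0,0,0,0,0,0],
    [-1,0,0,0,0,0,0],
  ],
  squeeze=80,
)

```text
time: 5.0
tool_pos: [461.8, -290.2, 15.6]
tcp_rot: [180.0, -0.0, 17.9]
ft_force: [0.8, 0.1, 2.3]
finger_gap: 34.6
grip_force: 80.9
```

Emit:
apply_moves(
  steps=[
    [-1,0,0,-10,0,0,0],
    [-1,0,0,-15,0,0,0],
    [-1,0,0,-15,0,0,0],
    [-1,0,0,-15,0,0,0],
    [-1,0,0,-15,0,0,0],
    [-1,0,0,-15,0,0,0],
    [-1,0,0,-15,0,0,0],
    [-1,0,0,-15,0,0,0],
  ],
)

```text
time: 5.8
tool_pos: [461.5, -289.9, 131.7]
tcp_rot: [180.0, -0.0, 17.9]
ft_force: [-0.0, -0.7, -1.1]
finger_gap: 34.6
grip_force: 80.2
```

Emit:
apply_moves(
  steps=[
    [-1,8,-12,0,0,0,0],
    [-1,18,-28,0,0,0,0],
    [-1,18,-28,0,0,0,0],
    [-1,18,-28,0,0,0,0],
    [-1,18,-28,0,0,0,0],
    [-1,18,-28,0,0,0,0],
    [-1,18,-28,0,0,0,0],
    [-1,12,-16,0,0,0,0],
  ],
)

```text
time: 6.6
tool_pos: [522.5, -60.7, 129.6]
tcp_rot: [-179.9, 0.0, 18.0]
ft_force: [0.6, -0.1, -2.0]
finger_gap: 34.9
grip_force: 80.3
```

Emit:
apply_moves(
  steps=[
    [-1,0,0,0,0,0,0.5],
    [-1,0,0,0,0,0,0.6],
    [-1,0,0,0,0,0,0.6],
    [-1,0,0,0,0,0,0.5],
    [-1,0,0,0,0,0,0],
    [-1,0,0,0,0,0,0],
    [-1,0,0,0,0,0,0],
    [-1,0,0,0,0,0,0],
  ],
)

```text
time: 7.4
tool_pos: [522.7, -63.9, 130.2]
tcp_rot: [-180.0, 0.0, 7.0]
ft_force: [0.1, 0.7, -2.7]
finger_gap: 34.8
grip_force: 80.3
```

Run:
```python
from bench import r
import cv2,pickle,numpy as np
s=r.sense();w=r.snapshot("wrist");pickle.dump((s,w),open("w3.pkl","wb"))
print(s["tool_pos"],s["tcp_rot"],s["ft_force"])
sd=r.snapshot("side");pickle.dump(sd,open("side3.pkl","wb"))
a=cv2.resize(w["color"],(600,450));b=cv2.resize(sd["color"][130:280,200:400],(600,450),interpolation=cv2.INTER_CUBIC)
cv2.imwrite("pics/w3.png",a);cv2.imwrite("pics/s3.png",b)
```

```text
[522.74388221 -63.86305808 130.17230584] [-1.79994234e+02  1.18598620e-02  6.98972017e+00] [ 0.06074887  0.72766292 -2.70707494]
```

View pics/w3.png

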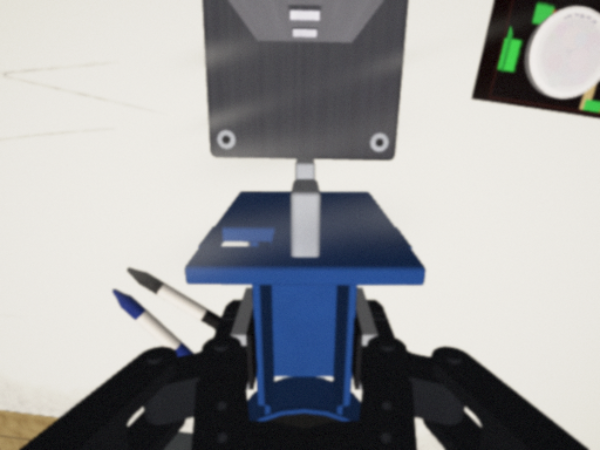

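View pics/s3.png

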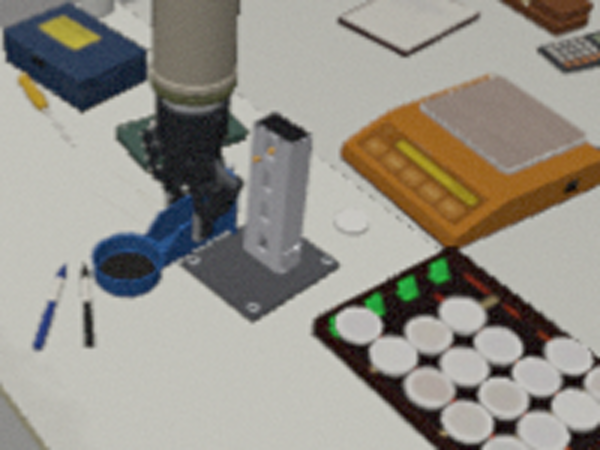

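Wrist view (600 wide): the claws are at column 305, the face's bottom corners at (257,40) and (355,40), the slots at column 304.5, and the base's front edge runs (211,156)-(395,159). Next I'll refine these edges by code.

Run:
```python
from fit import *
s,w=pickle.load(open("w3.pkl","rb"))
T=wT(s,w);k=512/600
def back(px,z):
    n=cv2.undistortPoints(np.float32(px).reshape(-1,1,2),w["mtx"],w["dist"]).reshape(-1,2)
    d=np.c_[n,np.ones(len(n))]@T[:3,:3].T
    return T[:3,3]+d*((z-T[2,3])/d[:,2])[:,None]
g=cv2.GaussianBlur(cv2.cvtColor(w["color"],cv2.COLOR_BGR2GRAY),(0,0),1).astype(float)
def edge(line,lo):
    d=np.abs(np.diff(line));i=int(np.argmax(d));a=d[max(i-2,0):i+3];return lo+(np.arange(max(i-2,0),max(i-2,0)+len(a))*a).sum()/a.sum()+.5
def fitl(P):
    x=P[:,:2];m=x.mean(0);v=np.linalg.svd(x-m)[2][0];return m,np.degrees(np.arctan2(v[1],v[0]))
fr=[(u,edge(g[125:145,u],125)) for u in list(range(190,245))+list(range(275,328))]
m,a=fitl(back(fr,11));print("front edge",m,a%180-90)
L=[(edge(g[v,165:195],165),v) for v in range(5,110)];R=[(edge(g[v,328:360],328),v) for v in range(5,110)]
ml,al=fitl(back(L,11));mr,ar=fitl(back(R,11));print("L",ml,al%180,"R",mr,ar%180)
yaw=7.
F=back(np.array([[257,40],[355,40]])*k,11);print("face bottom corners",F)
S=back(np.array([[290,9],[320,9],[290,21],[320,21]])*k,50);print("slot",S)
for u in((292,255),(320,255),): print("claw z74",back(np.array([u])*k,74))
for u in((293,192),(319,192),): print("claw hookend z74",back(np.array([u])*k,115+74))
p=back(np.array([[187,275],[424,277]])*k,115+80);print("arm plate top front",p)
print("tcp",s["tool_pos"],s["tcp_rot"])
# side/scene clouds: front face plane & top
for n,q in(("scene",pickle.load(open("d.pkl","rb"))["scene"]),("side",pickle.load(open("d.pkl","rb"))["side"])):
    C=cloud(q,q["T"]).reshape(-1,3)
    for lo,hi in((60,185),):
        c=C[(C[:,2]>lo)&(C[:,2]<hi)&(abs(C[:,0]-660)<45)&(abs(C[:,1]+48)<55)]
        for y in (6.1,6.5,7):
            a=np.radians(y);X=c[:,0]*np.cos(a)+c[:,1]*np.sin(a);Y=-c[:,0]*np.sin(a)+c[:,1]*np.cos(a)
            h,e=np.histogram(X,np.arange(620,680,1.));h2,e2=np.histogram(Y,np.arange(-170,-60,1.));i=h.argmax();j=h2.argmax();print(n,y,"X peak",e[i],h[i-2:i+3],"Y peak",e2[j],h2[j-2:j+3])
```

```text
front edge [569.92 -57.8 ] 5.984902441286138
L [620.5   12.05] 5.970271192010273 R [ 636.08 -114.75] 5.934360270125211
face bottom corners [[640.77 -19.91  11.  ]
 [648.39 -81.79  11.  ]]
slot [[652.6  -41.04  50.  ]
 [654.54 -56.83  50.  ]
 [646.83 -41.69  50.  ]
 [648.79 -57.61  50.  ]]
claw z74 [[522.98 -57.52  74.  ]]
claw z74 [[524.94 -73.43  74.  ]]
claw hookend z74 [[585.73 -54.03 189.  ]]
claw hookend z74 [[586.46 -59.93 189.  ]]
arm plate top front [[564.85 -32.05 195.  ]
 [570.97 -86.21 195.  ]]
tcp [522.74 -63.86 130.17] [-179.99    0.01    6.99]
scene 6.1 X peak 633.0 [ 15  52 117  94  49] Y peak -89.0 [42 80 95 66 48]
scene 6.5 X peak 632.0 [ 10  44 112 103  49] Y peak -93.0 [68 78 90 54 28]
scene 7 X peak 631.0 [ 15  49 117  96  44] Y peak -99.0 [49 83 91 63 39]
side 6.1 X peak 633.0 [22 66 95 76 60] Y peak -148.0 [26 57 69 36 16]
side 6.5 X peak 632.0 [24 53 99 76 66] Y peak -153.0 [23 37 67 63 11]
side 7 X peak 631.0 [26 64 97 72 62] Y peak -158.0 [33 61 62 25 16]
```

Emit:
apply_moves(
  steps=[
    [-1,0,-1.7,0,0,0,0.2],
    [-1,0,0,0,0,0,0],
    [-1,10,0,0,0,0,0],
    [-1,15,0,0,0,0,0],
    [-1,15,0,0,0,0,0],
    [-1,8,0,0,0,0,0],
    [-1,0,0,0,0,0,0],
    [-1,0,0,0,0,0,0],
  ],
)

```text
time: 8.3
tool_pos: [570.1, -57.3, 129.9]
tcp_rot: [-180.0, 0.1, 6.0]
ft_force: [0.0, 0.3, -2.6]
finger_gap: 34.8
grip_force: 80.3
```

Run:
```python
from bench import r
import cv2,pickle,numpy as np
s=r.sense();w=r.snapshot("wrist");pickle.dump((s,w),open("w4.pkl","wb"))
a=np.radians(5.96);p=s["tool_pos"]
print(p,s["tcp_rot"],s["ft_force"],"X",p[0]*np.cos(a)+p[1]*np.sin(a),"Y",-p[0]*np.sin(a)+p[1]*np.cos(a))
cv2.imwrite("pics/w4.png",cv2.resize(w["color"],(600,450)))
```

```text
[570.12513505 -57.28542341 129.94458026] [-1.79988651e+02  5.08792140e-02  5.96248305e+00] [ 0.0349066   0.31823352 -2.55241949] X 561.0952142656621 Y -116.17422208712064
```

View pics/w4.png

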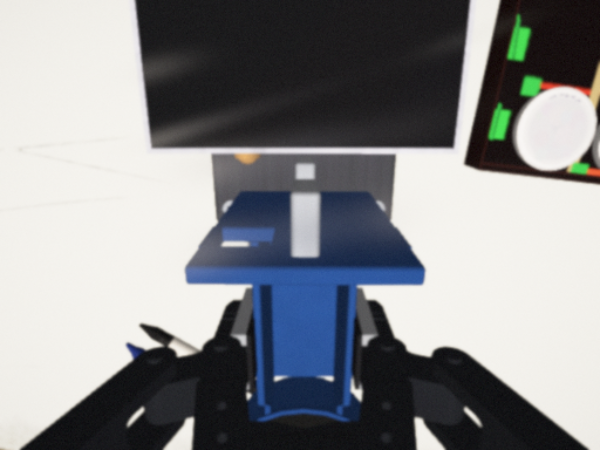

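The upright's top edge is centred at column 303.5 and the claws at 305, so they are aligned to about 0.3 mm. I'll push in.

Emit:
apply_moves(
  steps=[
    [-1,3,0,0,0,0,0],
    [-1,3,0,0,0,0,0],
    [-1,3,0,0,0,0,0],
    [-1,3,0,0,0,0,0],
    [-1,3,0,0,0,0,0],
    [-1,0,0,0,0,0,0],
    [-1,0,0,0,0,0,0],
    [-1,0,0,0,0,0,0],
  ],
)

```text
time: 9.15
tool_pos: [585.2, -55.8, 130.2]
tcp_rot: [180.0, 0.0, 6.0]
ft_force: [-0.9, -0.2, -3.4]
finger_gap: 34.9
grip_force: 80.3
```

Emit:
apply_moves(
  steps=[
    [-1,2,0,0,0,0,0],
    [-1,2,0,0,0,0,0],
    [-1,1,0,0,0,0,0],
    [-1,1,0,0,0,0,0],
    [-1,0,0,0,0,0,0],
    [-1,0,0,0,0,0,0],
    [-1,0,0,0,0,0,0],
    [-1,0,0,0,0,0,0],
  ],
)

```text
time: 9.95
tool_pos: [591.0, -55.2, 130.1]
tcp_rot: [-180.0, 0.0, 5.9]
ft_force: [-3.9, -1.4, -0.7]
finger_gap: 35.1
grip_force: 80.5
```

Emit:
apply_moves(
  steps=[
    [-1,1,0,0,0,0,0],
    [-1,1,0,0,0,0,0],
    [-1,1,0,0,0,0,0],
    [-1,0,0,0,0,0,0],
    [-1,0,0,0,0,0,0],
    [-1,0,0,0,0,0,0],
    [-1,0,0,0,0,0,0],
    [-1,0,0,0,0,0,0],
  ],
)

```text
time: 10.75
tool_pos: [593.8, -54.9, 130.1]
tcp_rot: [-180.0, 0.1, 6.0]
ft_force: [-6.9, -0.8, 0.6]
finger_gap: 34.8
grip_force: 80.6
```

Emit:
apply_moves(
  steps=[
    [-1,1,0,0,0,0,0],
    [-1,1,0,0,0,0,0],
    [-1,1,0,0,0,0,0],
    [-1,0,0,0,0,0,0],
    [-1,0,0,0,0,0,0],
    [-1,0,0,0,0,0,0],
    [-1,0,0,0,0,0,0],
    [-1,0,0,0,0,0,0],
  ],
)

```text
time: 11.55
tool_pos: [596.2, -54.7, 130.1]
tcp_rot: [-180.0, 0.1, 6.0]
ft_force: [-9.0, -1.8, 2.4]
finger_gap: 35.0
grip_force: 81.1
```

Emit:
apply_moves(
  steps=[
    [-1,1,0,0,0,0,0],
    [-1,0,0,0,0,0,0],
    [-1,0,0,0,0,0,0],
    [-1,0,0,0,0,0,0],
    [-1,0,0,0,0,0,0],
    [-1,0,0,0,0,0,0],
    [-1,0,0,0,0,0,0],
    [-1,0,0,0,0,0,0],
  ],
)

```text
time: 12.35
tool_pos: [596.2, -54.7, 129.8]
tcp_rot: [-180.0, 0.3, 6.0]
ft_force: [-15.1, -1.7, 4.9]
finger_gap: 34.7
grip_force: 81.2
```

The plate is against the upright: the force jumped to 15 N with no further motion. Now I'll press down.

Emit:
apply_moves(
  steps=[
    [-1,0,0,2,0,0,0],
    [-1,0,0,2,0,0,0],
    [-1,0,0,2,0,0,0],
    [-1,0,0,2,0,0,0],
    [-1,0,0,2,0,0,0],
    [-1,0,0,1,0,0,0],
    [-1,0,0,0,0,0,0],
    [-1,0,0,0,0,0,0],
  ],
)

```text
time: 13.15
tool_pos: [596.2, -54.5, 118.0]
tcp_rot: [-180.0, 0.3, 6.0]
ft_force: [-11.7, -1.6, -0.4]
finger_gap: 35.0
grip_force: 80.1
```

Emit:
apply_moves(
  steps=[
    [-1,0,0,1,0,0,0],
    [-1,0,0,1,0,0,0],
    [-1,0,0,0.5,0,0,0],
    [-1,0,0,0.5,0,0,0],
    [-1,0,0,0,0,0,0],
    [-1,0,0,0,0,0,0],
    [-1,0,0,0,0,0,0],
    [-1,0,0,0,0,0,0],
  ],
)

```text
time: 13.95
tool_pos: [596.2, -54.5, 115.7]
tcp_rot: [-180.0, 0.3, 6.0]
ft_force: [-14.3, -0.9, 3.8]
finger_gap: 34.7
grip_force: 81.0
```

Emit:
apply_moves(
  steps=[
    [-1,0,0,1,0,0,0],
    [-1,0,0,0.5,0,0,0],
    [-1,0,0,0.5,0,0,0],
    [-1,0,0,0,0,0,0],
    [-1,0,0,0,0,0,0],
    [-1,0,0,0,0,0,0],
    [-1,0,0,0,0,0,0],
    [-1,0,0,0,0,0,0],
  ],
)

```text
time: 14.75
tool_pos: [596.2, -54.6, 115.4]
tcp_rot: [-180.0, 0.2, 6.0]
ft_force: [-22.0, -1.1, 15.6]
finger_gap: 35.1
grip_force: 82.8
```

Run:
```python
from bench import r
import cv2,pickle,numpy as np
w=r.snapshot("wrist");pickle.dump(w,open("w5.pkl","wb"));sd=r.snapshot("side")
c=cv2.resize(w["color"][130:260,150:370],(660,390),interpolation=cv2.INTER_CUBIC)
cv2.imwrite("pics/w5.png",c)
```

```text
(no output)
```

View pics/w5.png

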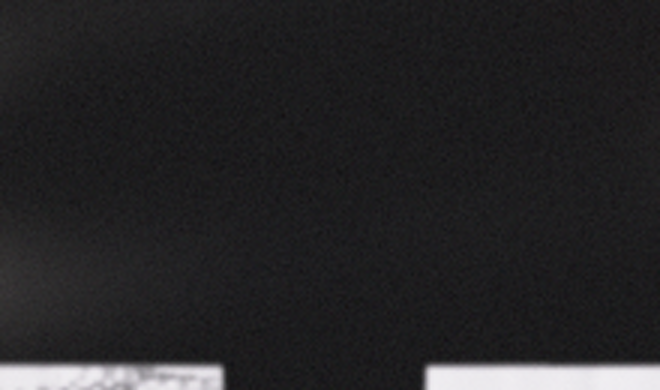

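The picture shows only the upright's top, so it doesn't help. The hard stop at 115.4 mm matches home, at 15.6 N. I'll unload the pressing force and read the forces.

Emit:
apply_moves(
  steps=[
    [-1,-1,0,0,0,0,0],
    [-1,-0.5,0,-1,0,0,0],
    [-1,0,0,-0.5,0,0,0],
    [-1,0,0,0,0,0,0],
    [-1,0,0,0,0,0,0],
    [-1,0,0,0,0,0,0],
    [-1,0,0,0,0,0,0],
    [-1,0,0,0,0,0,0],
  ],
)

```text
time: 15.65
tool_pos: [596.2, -54.5, 115.6]
tcp_rot: [-180.0, 0.1, 6.0]
ft_force: [-6.6, -1.3, 1.4]
finger_gap: 34.9
grip_force: 80.5
```

Emit:
apply_moves(
  steps=[
    [-1,-0.5,0,0,0,0,0],
    [-1,-0.5,0,0,0,0,0],
    [-1,0,0,0,0,0,0],
    [-1,0,0,0,0,0,0],
    [-1,0,0,0,0,0,0],
    [-1,0,0,0,0,0,0],
    [-1,0,0,0,0,0,0],
    [-1,0,0,0,0,0,0],
  ],
)

```text
time: 16.45
tool_pos: [595.8, -54.7, 115.9]
tcp_rot: [180.0, -0.0, 5.9]
ft_force: [-0.4, -0.5, -3.0]
finger_gap: 35.1
grip_force: 80.3
```

Emit:
apply_moves(
  steps=[
    [-1,0,0,0.4,0,0,0],
    [-1,0,0,0,0,0,0],
    [-0.4,0,0,0,0,0,0],
    [0,0,0,0,0,0,0],
    [1,0,0,0,0,0,0],
    [1,0,0,0,0,0,0],
    [1,0,0,0,0,0,0],
    [1,0,0,0,0,0,0],
  ],
)

```text
time: 17.25
tool_pos: [595.8, -54.7, 115.5]
tcp_rot: [180.0, -0.0, 5.9]
ft_force: [-0.6, 0.6, -0.2]
finger_gap: 85.3
grip_force: 0.0
```

Emit:
apply_moves(
  steps=[
    [1,0,0,-5,0,0,0],
    [1,0,0,-15,0,0,0],
    [1,0,0,-25,0,0,0],
    [1,0,0,-25,0,0,0],
    [1,0,0,-25,0,0,0],
    [1,0,0,-25,0,0,0],
    [1,-20,0,-20,0,0,0],
    [1,-40,0,0,0,0,0],
  ],
)

```text
time: 18.05
tool_pos: [538.5, -61.2, 260.8]
tcp_rot: [179.9, -0.4, 6.0]
ft_force: [-1.1, -0.9, 0.1]
finger_gap: 85.6
grip_force: 0.0
```

Emit:
apply_moves(
  steps=[
    [1,-40,0,0,0,0,0],
    [1,-40,0,0,0,0,0],
    [1,-20,0,0,0,0,0],
    [1,-10,0,0,0,0,0],
    [1,0,0,0,0,0,0],
    [1,0,0,0,0,0,0],
    [1,0,0,0,0,0,0],
    [1,0,0,0,0,0,0],
  ],
)

```text
time: 18.85
tool_pos: [427.2, -72.2, 255.3]
tcp_rot: [-180.0, 0.0, 6.0]
ft_force: [0.4, -0.5, 0.1]
finger_gap: 85.4
grip_force: 0.0
```

```bash
cat > arm.py <<'E'
from fit import *
from bench import r
s=r.sense();w=r.snapshot("wrist");sd=r.snapshot("side");sc=r.snapshot("scene")
pickle.dump((s,w,sd,sc),open("w6.pkl","wb"))
print(s["tool_pos"],s["tcp_rot"])
for n,q,T in(("wrist",w,wT(s,w)),("side",sd,sd["T"]),("scene",sc,sc["T"])):
    C=cloud(q,T);H=hsv(q)
    m=(H[...,0]>100)&(H[...,0]<130)&(H[...,1]>120)&(abs(C[...,0]-560)<110)&(abs(C[...,1]+60)<60)&(C[...,2]>85)
    t=C[m]
    print(n,len(t))
    if len(t)<30: continue
    print(np.percentile(t[:,2],[1,10,50,90,99]))
    f0=t[(abs(t[:,2]-123)<8)&(t[:,0]<550)]
    if len(f0)>20:
        f=least_squares(lambda p:np.hypot(f0[:,0]-p[0],f0[:,1]-p[1])-36,[511,-64],loss="soft_l1");print(" cup",f.x,len(f0))
    b=(H[...,0]>8)&(H[...,0]<30)&(H[...,1]>100)&(abs(C[...,0]-640)<25)&(abs(C[...,1]+45)<35)&(C[...,2]>140)&(C[...,2]<175)
    print(" brass",b.sum(),C[b].mean(0) if b.any() else "",np.argwhere(b).mean(0) if b.any() else "")
E
python3 arm.py
```

```text
[427.21 -72.22 255.25] [-179.98    0.03    5.97]
wrist 3481
[ 98.74  99.85 101.77 123.65 141.41]
 cup [511.21 -64.23] 930
 brass 0  
side 707
[ 97.14 101.73 118.   149.62 178.69]
 cup [509.7  -66.53] 66
 brass 5 [640.7  -34.31 158.65] [181.8 285.6]
scene 1071
[ 98.34 103.34 120.11 145.22 179.84]
 cup [510.33 -62.94] 137
 brass 2 [635.2  -33.56 160.09] [152.5 252. ]
```

Run:
```python
from fit import *
s,w,sd,sc=pickle.load(open("w6.pkl","rb"))
C=cloud(sc,sc["T"])
for n,(u,v) in dict(knob=(305,275),base=(270,345),col=(240,290),sdr_handle=(235,460),sdr_tip=(298,408),box=(180,430),pens=(460,345),rack=(230,520)).items():
    print(n,C[int(v/1.5),int(u/1.5)])
c=C[280:340,200:250].reshape(-1,3);H=hsv(sc)[280:340,200:250].reshape(-1,3)
t=c[(H[:,0]>100)&(H[:,0]<130)&(H[:,1]>120)&(abs(c[:,2]-70)<6)];print("cap",cv2.minEnclosingCircle(t[:,:2].astype(np.float32)))
C=cloud(w,wT(s,w))
H=hsv(w)
```

```text
knob [571.95 239.23 298.86]
base [692.38 220.88  30.8 ]
col [739.71 226.08 151.99]
sdr_handle [588.97 424.75  19.39]
sdr_tip [573.89 287.17  12.44]
box [674.72 450.43  60.26]
pens [422.75   1.25   7.93]
rack [507.67 512.02  54.92]
cap ((439.0804748535156, 351.1601867675781), 29.13472557067871)
```

Emit:
apply_moves(
  steps=[
    [1,2,-15,0,0,0,0],
    [1,3,-28,0,0,0,0],
    [1,3,-30,0,0,0,0],
    [1,4,-30,0,0,0,0],
    [1,4,-30,0,0,0,0],
    [1,4,-30,0,0,0,0],
    [1,4,-30,0,0,0,0],
    [1,4,-30,0,0,0,0],
  ],
)

```text
time: 19.8
tool_pos: [431.4, 153.8, 255.3]
tcp_rot: [180.0, 0.0, 6.0]
ft_force: [0.4, -0.4, 0.9]
finger_gap: 85.6
grip_force: 0.0
```

Emit:
apply_moves(
  steps=[
    [1,4,-30,0,0,0,0],
    [1,4,-30,0,0,0,0],
    [1,4,-30,0,0,0,0],
    [1,4,-30,0,0,0,0],
    [1,4,-30,0,0,0,0],
    [1,4,-30,0,0,0,0],
    [1,4,-15,0,0,0,0],
    [1,0,0,0,0,0,0],
  ],
)

```text
time: 20.6
tool_pos: [438.7, 351.0, 254.7]
tcp_rot: [180.0, 0.1, 6.1]
ft_force: [-0.5, -0.8, 0.6]
finger_gap: 85.6
grip_force: 0.0
```

```bash
cat > jar.py <<'E'
from fit import *
from bench import r
s=r.sense();w=r.snapshot("wrist");pickle.dump((s,w),open("w7.pkl","wb"))
print(s["tool_pos"],s["tcp_rot"])
T=wT(s,w);C=cloud(w,T);H=hsv(w)
m=(H[...,0]>100)&(H[...,0]<130)&(H[...,1]>100)&(C[...,2]>62)&(C[...,2]<78)
n,l,st,_=cv2.connectedComponentsWithStats(m.astype(np.uint8));i=1+st[1:,4].argmax();m=l==i;print(st[i])
t=C[m];print(np.median(t[:,2]),t.mean(0),cv2.minEnclosingCircle(t[:,:2].astype(np.float32)))
cnt=max(cv2.findContours(m.astype(np.uint8),0,1)[0],key=len)
(u,v),_,_=cv2.fitEllipse(cnt)
n=cv2.undistortPoints(np.float32([[[u,v]]]),w["mtx"],w["dist"]).ravel();d=T[:3,:3]@[*n,1];P=T[:3,3]+d*(70-T[2,3])/d[2];print("ellipse centre",u,v,P)
dl=P-s["tool_pos"];R=T[:3,:3]@np.linalg.inv(w["hand_eye"][:3,:3]);print("shift in tool",R.T@dl)
E
python3 jar.py
```

```text
[438.66 351.   254.66] [180.     0.06   6.08]
[ 233  142   53   47 1928]
70.66465784748024 [445.68 351.27  70.65] ((443.022705078125, 350.82781982421875), 28.062105178833008)
ellipse centre 259.19940185546875 165.37265014648438 [445.76 351.19  70.  ]
shift in tool [  7.28   0.55 184.65]
```

Run:
```python
from fit import *
s,w=pickle.load(open("w7.pkl","rb"));T=wT(s,w);C=cloud(w,T);H=hsv(w)
for v in range(132,206,2): print(v,H[v,259],w["color"][v,259],C[v,259].round(0))
```

```text
132 [ 20  17 184] [172 180 184] [471. 354.   0.]
134 [ 21  16 160] [150 157 160] [469. 354.   1.]
136 [ 13  17 104] [ 97 100 104] [469. 354.  16.]
138 [ 9 18 97] [90 92 97] [469. 354.  33.]
140 [107  23  76] [76 72 69] [470. 354.  57.]
142 [114  89  80] [80 58 52] [470. 354.  69.]
144 [113 134 103] [103  61  49] [468. 354.  71.]
146 [111 140 109] [109  67  49] [466. 354.  71.]
148 [112 151 108] [108  61  44] [464. 353.  70.]
150 [112 155 110] [110  60  43] [462. 353.  70.]
152 [112 156 111] [111  62  43] [460. 353.  71.]
154 [112 163 108] [108  58  39] [458. 353.  71.]
156 [111 169 107] [107  58  36] [456. 352.  71.]
158 [110 172 110] [110  60  36] [453. 352.  70.]
160 [111 163 111] [111  62  40] [452. 352.  71.]
162 [111 168 109] [109  59  37] [449. 352.  70.]
164 [111 168 111] [111  60  38] [447. 352.  71.]
166 [112 159 111] [111  60  42] [445. 351.  70.]
168 [112 154 111] [111  62  44] [443. 351.  70.]
170 [112 117 120] [120  79  65] [441. 351.  70.]
172 [111 149 115] [115  68  48] [439. 351.  70.]
174 [111 143 112] [112  67  49] [437. 350.  71.]
176 [112 129 115] [115  73  57] [435. 350.  71.]
178 [112 132 116] [116  72  56] [432. 350.  71.]
180 [111 125 116] [116  76  59] [430. 350.  71.]
182 [112 118 117] [117  77  63] [428. 349.  71.]
184 [113 115 118] [118  78  65] [426. 349.  70.]
186 [113  94 119] [119  85  75] [424. 349.  71.]
188 [113  91 120] [120  87  77] [421. 349.  70.]
190 [114  82 118] [118  88  80] [419. 349.  72.]
192 [114  79 122] [122  92  84] [417. 348.  70.]
194 [114  73 122] [122  94  87] [415. 348.  71.]
196 [115  20 138] [138 129 127] [412. 348.  69.]
198 [ 17  13 180] [171 176 180] [386. 345.  -1.]
200 [ 27  13 182] [173 181 182] [383. 345.  -0.]
202 [ 21  14 181] [171 178 181] [380. 344.  -1.]
204 [ 22  15 183] [172 180 183] [377. 344.  -1.]
```

Emit:
apply_moves(
  steps=[
    [1,2.8,0.4,10,0,0,0],
    [1,0,0,30,0,0,0],
    [1,0,0,35,0,0,0],
    [1,0,0,35,0,0,0],
    [1,0,0,30,0,0,0],
    [1,0,0,20,0,0,0],
    [1,0,0,0,0,0,0],
    [1,0,0,0,0,0,0],
  ],
)

```text
time: 21.45
tool_pos: [441.9, 348.2, 95.3]
tcp_rot: [180.0, 0.0, 5.9]
ft_force: [0.2, -0.1, 1.0]
finger_gap: 85.5
grip_force: 0.0
```

Emit:
apply_moves(
  steps=[
    [1,0,0,15,0,0,0],
    [1,0,0,15,0,0,0],
    [1,0,0,15,0,0,0],
    [1,0,0,8,0,0,0],
    [1,0,0,0,0,0,0],
    [1,0,0,0,0,0,0],
    [1,0,0,0,0,0,0],
    [1,0,0,0,0,0,0],
  ],
)

```text
time: 22.25
tool_pos: [442.4, 349.5, 43.2]
tcp_rot: [-180.0, -0.1, 6.0]
ft_force: [-0.2, 0.3, 0.8]
finger_gap: 85.2
grip_force: 0.0
```

Emit:
apply_moves(
  steps=[
    [0.5,0,0,0,0,0,0],
    [0.4,0,0,0,0,0,0],
    [0.2,0,0,0,0,0,0],
    [0,0,0,0,0,0,0],
    [0,0,0,0,0,0,0],
    [0,0,0,0,0,0,0],
    [0,0,0,0,0,0,0],
    [0,0,0,0,0,0,0],
  ],
  squeeze=40,
)

```text
time: 23.05
tool_pos: [442.3, 349.5, 43.0]
tcp_rot: [-180.0, -0.1, 6.0]
ft_force: [-0.5, 0.3, 5.3]
finger_gap: 57.7
grip_force: 43.1
```

Emit:
apply_moves(
  steps=[
    [0,0,0,-5,0,0,0],
    [0,0,0,-15,0,0,0],
    [0,0,0,-25,0,0,0],
    [0,0,0,-30,0,0,0],
    [0,0,0,-30,0,0,0],
    [0,0,0,-25,0,0,0],
    [0,0,0,-15,0,0,0],
    [0,0,0,-5,0,0,0],
  ],
)

```text
time: 23.85
tool_pos: [442.7, 349.6, 194.9]
tcp_rot: [-179.9, -0.2, 5.9]
ft_force: [0.3, 1.3, -1.5]
finger_gap: 58.0
grip_force: 43.0
```

Emit:
apply_moves(
  steps=[
    [0,-2,10,0,0,0,0],
    [0,-3,20,0,0,0,0],
    [0,-4,28,0,0,0,0],
    [0,-4,30,0,0,0,0],
    [0,-4,30,0,0,0,0],
    [0,-4,30,0,0,0,0],
    [0,-4,30,0,0,0,0],
    [0,-4,30,0,0,0,0],
  ],
)

```text
time: 24.65
tool_pos: [432.9, 137.3, 190.2]
tcp_rot: [180.0, 0.2, 5.9]
ft_force: [-0.2, 0.6, -1.1]
finger_gap: 57.5
grip_force: 43.1
```

Emit:
apply_moves(
  steps=[
    [0,-4,30,0,0,0,0],
    [0,-4,30,0,0,0,0],
    [0,-4,30,0,0,0,0],
    [0,-4,30,0,0,0,0],
    [0,-4,30,0,0,0,0],
    [0,-4,28,0,0,0,0],
    [0,-3,20,0,0,0,0],
    [0,0,10,0,0,0,0],
  ],
)

```text
time: 25.45
tool_pos: [427.6, -72.0, 190.4]
tcp_rot: [-180.0, 0.2, 5.8]
ft_force: [-0.0, 0.6, -1.0]
finger_gap: 57.6
grip_force: 43.1
```

Run:
```python
from fit import *
from bench import r
r.snapshot("side")
s=r.sense();w=r.snapshot("wrist");pickle.dump((s,w),open("w8.pkl","wb"))
print(s["tool_pos"],s["tcp_rot"],s["ft_force"])
cv2.imwrite("pics/w8.png",cv2.resize(w["color"],(768,576)))
```

```text
[428.13 -72.47 190.76] [-179.99    0.15    5.83] [-0.67 -1.34 -1.84]
```

View pics/w8.png

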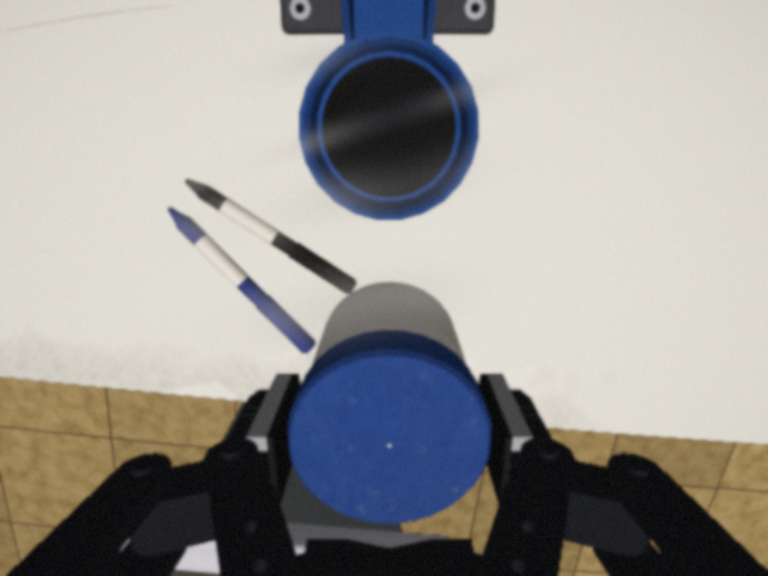

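The wrist view (768 wide) shows the cup rim spanning columns 300–478, with its bottom at row 219. The jar cap spans columns 289–491 with its bottom at row 523. The jar is upright in the grip.

Run:
```python
from fit import *
s,w=pickle.load(open("w8.pkl","rb"));T0=wT(s,w);T=np.linalg.inv(T0)
a=np.linspace(0,2*np.pi,180)
def ext(c,r,z):
    P=np.c_[c[0]+r*np.cos(a),c[1]+r*np.sin(a),0*a+z]@T[:3,:3].T+T[:3,3]
    p=cv2.projectPoints(P,np.zeros(3),np.zeros(3),w["mtx"],w["dist"])[0].reshape(-1,2)*1.5+.25
    return np.array([p[:,0].min(),p[:,0].max(),p[:,1].max()])
cup=least_squares(lambda c:ext(c,38.5,126)-[299.5,478.5,219],[512,-64]);print("cup",cup.x,cup.fun)
jar=least_squares(lambda c:ext(c,29.5,s["tool_pos"][2]+27.2)-[289,491,523],[428,-72]);print("jar",jar.x,jar.fun)
# depth based
C=cloud(w,T0);H=hsv(w);b=(H[...,0]>100)&(H[...,0]<130)&(H[...,1]>100)
t=C[b&(C[...,2]>205)&(C[...,2]<225)];print("jar depth",len(t),np.median(t[:,2]),t.min(0),t.max(0))
t=C[b&(abs(C[...,2]-125)<4)];print("rim z",np.median(t[:,2]))
for z in(0,): 
    q=C[80:90,250:270].reshape(-1,3);print("cup floor z",np.median(q[:,2]))
R=Rn.from_euler("xyz",s["tcp_rot"],degrees=True).as_matrix()
print("shift tool",R.T@np.r_[cup.x-jar.x,0])
```

```text
cup [513.7  -64.15] [-4.49  4.49  0.54]
jar [427.85 -73.16] [-2.72  2.72  0.56]
jar depth 13656 218.38973475891575 [ 398.1  -112.68  205.01] [457.23 -30.6  224.8 ]
rim z 122.21209827033348
cup floor z 100.40572549876285
shift tool [86.31 -0.24 -0.22]
```

Emit:
apply_moves(
  steps=[
    [0,6,-0.3,0,0,0,0],
    [0,15,0,0,0,0,0],
    [0,20,0,0,0,0,0],
    [0,20,0,0,0,0,0],
    [0,15,0,0,0,0,0],
    [0,10,0,0,0,0,0],
    [0,0,0,0,0,0,0],
    [0,0,0,0,0,0,0],
  ],
)

```text
time: 26.35
tool_pos: [514.4, -60.6, 192.0]
tcp_rot: [-180.0, 0.1, 6.0]
ft_force: [-0.2, 0.1, -1.3]
finger_gap: 57.6
grip_force: 43.1
```

Run:
```python
from fit import *
from bench import r
s=r.sense();w=r.snapshot("wrist");print(s["tool_pos"],s["tcp_rot"],s["ft_force"])
R=Rn.from_euler("xyz",s["tcp_rot"],degrees=True).as_matrix()
for c in((513.7,-64.15),(512.9,-63.4)): print(R.T@np.r_[np.array(c)-s["tool_pos"][:2],0])
# arm plate/cheeks still in place?
T=wT(s,w);C=cloud(w,T);H=hsv(w);b=(H[...,0]>100)&(H[...,0]<130)&(H[...,1]>100)
t=C[b&(abs(C[...,2]-144)<6)&(C[...,0]>550)];print(len(t),t.mean(0) if len(t) else 0)
```

```text
[514.44 -60.6  192.02] [-179.98    0.06    6.01] [-0.18  0.13 -1.27]
[-1.11  3.45 -0.  ]
[-1.83  2.62  0.  ]
1825 [614.61 -54.07 142.97]
```

Emit:
apply_moves(
  steps=[
    [0,-1,2.5,0,0,0,0],
    [0,0,0,0,0,0,0],
    [0,0,0,5,0,0,0],
    [0,0,0,5,0,0,0],
    [0,0,0,5,0,0,0],
    [0,0,0,0,0,0,0],
    [0,0,0,0,0,0,0],
    [0,0,0,0,0,0,0],
  ],
)

```text
time: 27.2
tool_pos: [514.2, -63.9, 177.5]
tcp_rot: [180.0, -0.0, 5.9]
ft_force: [-0.5, 0.1, -0.7]
finger_gap: 57.7
grip_force: 43.1
```

Emit:
apply_moves(
  steps=[
    [0,-0.4,-0.5,3,0,0,0],
    [0,0,0,4,0,0,0],
    [0,0,0,4,0,0,0],
    [0,0,0,4,0,0,0],
    [0,0,0,4,0,0,0],
    [0,0,0,3,0,0,0],
    [0,0,0,1,0,0,0],
    [0,0,0,0,0,0,0],
  ],
)

```text
time: 28.0
tool_pos: [513.5, -63.3, 154.2]
tcp_rot: [-180.0, 0.0, 6.0]
ft_force: [-1.6, -1.1, -0.9]
finger_gap: 58.2
grip_force: 43.1
```

Emit:
apply_moves(
  steps=[
    [0,0,0,1,0,0,0],
    [0,0,0,1,0,0,0],
    [0,0,0,1,0,0,0],
    [0,0,0,1,0,0,0],
    [0,0,0,1,0,0,0],
    [0,0,0,0.5,0,0,0],
    [0,0,0,0,0,0,0],
    [0,0,0,0,0,0,0],
  ],
)

```text
time: 28.8
tool_pos: [513.6, -63.4, 148.9]
tcp_rot: [180.0, -0.0, 6.0]
ft_force: [0.1, 0.6, -1.5]
finger_gap: 57.8
grip_force: 43.1
```

Emit:
apply_moves(
  steps=[
    [0,0,0,0.5,0,0,0],
    [0,0,0,0.5,0,0,0],
    [0,0,0,0.5,0,0,0],
    [0,0,0,0.5,0,0,0],
    [0,0,0,0,0,0,0],
    [0,0,0,0,0,0,0],
    [0,0,0,0,0,0,0],
    [0,0,0,0,0,0,0],
  ],
)

```text
time: 29.6
tool_pos: [513.6, -63.4, 146.9]
tcp_rot: [180.0, -0.0, 6.0]
ft_force: [-0.6, -0.2, -0.8]
finger_gap: 57.9
grip_force: 43.1
```

Emit:
apply_moves(
  steps=[
    [0,0,0,0.5,0,0,0],
    [0,0,0,0.5,0,0,0],
    [0,0,0,0,0,0,0],
    [0,0,0,0,0,0,0],
    [0,0,0,0,0,0,0],
    [0,0,0,0,0,0,0],
    [0,0,0,0,0,0,0],
    [0,0,0,0,0,0,0],
  ],
)

```text
time: 30.4
tool_pos: [513.6, -63.4, 145.9]
tcp_rot: [-180.0, 0.0, 6.0]
ft_force: [0.1, -0.0, -0.9]
finger_gap: 57.7
grip_force: 43.1
```

Emit:
apply_moves(
  steps=[
    [0,0,0,0.5,0,0,0],
    [0,0,0,0.5,0,0,0],
    [0,0,0,0,0,0,0],
    [0,0,0,0,0,0,0],
    [0,0,0,0,0,0,0],
    [0,0,0,0,0,0,0],
    [0,0,0,0,0,0,0],
    [0,0,0,0,0,0,0],
  ],
)

```text
time: 31.2
tool_pos: [513.6, -63.4, 144.9]
tcp_rot: [180.0, -0.0, 5.9]
ft_force: [-0.6, 0.8, -1.1]
finger_gap: 57.8
grip_force: 43.1
```

Emit:
apply_moves(
  steps=[
    [0,0,0,0.5,0,0,0],
    [0,0,0,0.5,0,0,0],
    [0,0,0,0.3,0,0,0],
    [0,0,0,0,0,0,0],
    [0,0,0,0,0,0,0],
    [0,0,0,0,0,0,0],
    [0,0,0,0,0,0,0],
    [0,0,0,0,0,0,0],
  ],
)

```text
time: 32.0
tool_pos: [513.6, -63.4, 143.6]
tcp_rot: [-180.0, -0.0, 6.0]
ft_force: [-0.3, -0.5, -1.3]
finger_gap: 57.9
grip_force: 43.1
```

Emit:
apply_moves(
  steps=[
    [0,0,0,0.4,0,0,0],
    [0,0,0,0.4,0,0,0],
    [0,0,0,0.4,0,0,0],
    [0,0,0,0,0,0,0],
    [0,0,0,0,0,0,0],
    [0,0,0,0,0,0,0],
    [0,0,0,0,0,0,0],
    [0,0,0,0,0,0,0],
  ],
)

```text
time: 32.8
tool_pos: [513.8, -63.5, 142.9]
tcp_rot: [180.0, -0.0, 5.9]
ft_force: [-2.5, -0.1, 5.6]
finger_gap: 57.9
grip_force: 43.4
```

The jar touches the cup floor, at about 7 N. I'll release it gently and retreat upward.

Emit:
apply_moves(
  steps=[
    [0,0,0,-0.4,0,0,0],
    [0,0,0,0,0,0,0],
    [0.4,0,0,0,0,0,0],
    [0.5,0,0,0,0,0,0],
    [0.7,0,0,0,0,0,0],
    [1,0,0,0,0,0,0],
    [1,0,0,0,0,0,0],
    [1,0,0,0,0,0,0],
  ],
)

```text
time: 33.6
tool_pos: [513.6, -63.4, 142.8]
tcp_rot: [180.0, 0.0, 6.0]
ft_force: [0.3, 0.2, -0.5]
finger_gap: 85.4
grip_force: 0.0
```

Emit:
apply_moves(
  steps=[
    [1,0,0,-4,0,0,0],
    [1,0,0,-10,0,0,0],
    [1,0,0,-20,0,0,0],
    [1,0,0,-25,0,0,0],
    [1,0,0,-25,0,0,0],
    [1,0,0,-25,0,0,0],
    [1,0,0,-20,0,0,0],
    [1,0,0,-10,0,0,0],
  ],
)

```text
time: 34.4
tool_pos: [514.5, -63.6, 285.2]
tcp_rot: [179.9, -0.2, 6.0]
ft_force: [-0.1, -0.5, 0.6]
finger_gap: 85.8
grip_force: 0.0
```

Emit:
apply_moves(
  steps=[
    [1,-10,0,0,0,0,0],
    [1,-15,0,0,0,0,0],
    [1,-15,0,0,0,0,0],
    [1,-10,0,0,0,0,0],
    [1,0,0,0,0,0,0],
    [1,0,0,0,0,0,0],
    [1,0,0,0,0,0,0],
    [1,0,0,0,0,0,0],
  ],
)

```text
time: 35.2
tool_pos: [464.1, -68.5, 281.6]
tcp_rot: [-180.0, 0.0, 6.0]
ft_force: [0.0, 0.9, -1.2]
finger_gap: 85.7
grip_force: 0.0
```

Run:
```python
from fit import *
from bench import r
s=r.sense();w=r.snapshot("wrist");sd=r.snapshot("side");sc=r.snapshot("scene");print(s["time"],s["tool_pos"],s["ft_force"])
for n,q,T in(("wrist",w,wT(s,w)),("side",sd,sd["T"]),("scene",sc,sc["T"])):
    C=cloud(q,T);H=hsv(q);b=(H[...,0]>100)&(H[...,0]<130)&(H[...,1]>60)&(abs(C[...,0]-513)<45)&(abs(C[...,1]+63)<45)
    t=C[b&(C[...,2]>163)&(C[...,2]<182)]
    print(n,len(t),np.percentile(t[:,2],[5,50,95]),cv2.minEnclosingCircle(t[:,:2].astype(np.float32)))
    A=np.c_[t[:,:2]-t[:,:2].mean(0),np.ones(len(t))];print(" tilt",np.linalg.lstsq(A,t[:,2],rcond=None)[0])
    B=(H[...,0]>8)&(H[...,0]<30)&(H[...,1]>100)&(abs(C[...,0]-640)<25)&(abs(C[...,1]+45)<35)&(C[...,2]>140)&(C[...,2]<175);print(" brass",B.sum(),C[B].mean(0) if B.any() else "")
```

```text
35.2 [464.15 -68.47 281.62] [ 0.02  0.88 -1.17]
wrist 4249 [168.69 170.07 171.47] ((510.8291931152344, -64.47388458251953), 29.514991760253906)
 tilt [  0.03   0.   170.08]
 brass 0 
side 188 [164.95 168.78 171.39] ((508.1685485839844, -68.58872985839844), 29.04661750793457)
 tilt [  0.04   0.04 168.7 ]
 brass 5 [640.26 -34.85 159.19]
scene 281 [165.37 169.88 172.66] ((508.109375, -62.424278259277344), 30.810029983520508)
 tilt [  0.04  -0.01 169.68]
 brass 2 [634.54 -32.63 161.1 ]
```

The jar stands in the cup with about 0.03 rad of tilt. The brass pin is visible in the window, and the robot is clear. I'll hand in.

```bash
python3 -c "
from bench import r
print(r.hand_in())"
```

```text
the job is handed in; nothing more can be done
None
```

The job is handed in (no verdict came back): the arm is hooked into the top two slots and pressed home with the catch apparently out, judging by forces and a few brass pixels in the window, and the jar stands upright in the cup, released.

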